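# Hang a model body on the spraying stand and hold the stand extended

### The job

Hook the hanger with the little model car body over the spraying stand's rail close to its free end, slide it along the rail without lifting it off until the hook is centred over the dark tape band, and let it go there with the stand still down. Then squeeze the button in the stand's handle and, keeping it squeezed, pull the telescope up past its first stop all the way to its second stop, and finish holding it there with the button squeezed and the hanger still hanging on the tape band. Leave the other things on the bench where they are.

Things in the scene. Friction and masses are not known exactly. Their poses are not given: they have to be found in the camera images.
- stand: Fixed spraying stand: dark foot 120 (x) x 160 (y) x 12 mm, upright outer tube 36 mm across with a 44 mm collar, 145 mm high. Origin on the tube axis at bench level, z up. From the tube telescopes a carriage: a block, a bare steel rail of 10 mm diameter (axis 170 mm above the bench when down) along the stand's -y to a free end 270 mm from the tube axis, and a black handle on top.
- handle (a point): Middle of the handle on the tube axis, 210 mm up (carriage down); moves with the carriage, axes as the stand's. Black block 30 (x) x 42 (y) x 46 (z) mm, from 25 mm below to 21 mm above this point. On its -x face a grey button 26 mm wide, 34 mm high stands out 8 mm. Pinch along x from above (38 mm, 30 mm with the button in) to squeeze it. The rail's axis is 40 mm below this point.
- squeeze_button (a joint): Travel of the spring button in the handle, m: 0 out, 0.008 fully in (about 8 N; a grip of 20 N or more does it). While it is out (below about 0.005) a latch stops the carriage from rising off 0 or past the first stop: keep it in while pulling.
- lift (a joint): Height of the carriage above its down position, m: 0 down (start), 0.045 first stop (a catch, only felt with the button out), 0.090 second stop, the hard end of travel. About 0.35 kg plus the hanger and 1.5 N friction to lift (some 6 N in all); let go, it sinks back and catches at about 0.06.
- rail_end (a point): Free end of the rail on its axis (265 mm from the tube axis; a round tip goes 5 mm beyond), axes as the stand's; the rail runs from here along the stand's +y to the tube axis. Moves with the carriage.
- rail_mark (a point): The mark: centre (on the rail axis) of a dark tape band 28 mm long wrapped flush round the rail, 95 to 155 mm from the tube axis and thus 110 to 170 mm from the free end. Axes as the stand's. Moves with the carriage, stays put along the rail.
- hanger: Loose rigid paint hanger, 0.12 kg, 180 mm high, standing on the pink model car body at its foot: 42 (x) x 100 (y) x 32 mm. Origin under its centre, z up. A steel strip 16 mm wide (y) rises at x = 0 to 58 mm, slants to x = -16 mm at 74 mm, goes straight up to a peaked roof, and the hook's nose comes down at x = +16 mm to 103 mm high.
- hook_seat (a point): Where the rail's axis lies in the seated hook: 130 mm above the hanger's underside on its z axis, axes as the hanger's. The hook opens downward, 28 mm wide, for a rail along its y: turn the hanger's x to the stand's x, come from the stand's -x (robot) side, moving along +x with the nose (27 mm below this point) above the rail, then lower until the roof rests on it.
- hanger_grip (a point): Middle of the grip tab on top of the hanger, 162 mm above its underside, on its z axis: a grey block 12 mm thick (x), 24 mm wide (y), from 138 to 180 mm high. Pinch it along x from above.
- wheel: Bystander: model wheel lying flat, 48 mm diameter, 18 mm high; origin under its centre.
- cutters: Bystander: side cutters lying flat, 14 mm high, 65 mm wide, jaws 35 mm to its -y and handles 100 mm to its +y from the origin (the pivot).
- tweezers: Bystander: steel tweezers lying flat along its x, 118 mm long, 14 mm wide, 7 mm high; origin at the middle.
- chassis: Bystander: black model chassis frame 60 (x) x 120 (y) mm, 26 mm high; origin under the middle.
- glue: Bystander: white bottle 52 mm diameter, 110 mm high; origin under its centre.
- blue_box: Bystander: light blue box 70 (x) x 100 (y) x 75 (z) mm; origin under its centre.
- paint_pot: Bystander: small glass paint pot 40 mm diameter, 42 mm high; origin under its centre.
Mind the look-alikes: they are no part of the job. Of the things like the hanger, leave any that is orange, turquoise or yellow; of the rest the larger one is meant.

How it is judged:
On the way, in this order (a step that is already met when the one before it is completed fails the run):
1. the hanger is hooked over the rail on the free-end side, at least 50 mm short of the tape band's centre, the carriage down (x of hook_seat in the frame of rail_mark between -0.012 and 0.012 m and z of hook_seat in the frame of rail_mark between -0.008 and 0.008 m and angle between hanger's own z axis and vertical below 0.25 rad and angle between the y axis of hanger and the y axis of stand, either way round below 0.3 rad and y of hook_seat in the frame of rail_mark below -0.05 m and value of joint lift below 0.01 m), for 0.1 s.
2. it slides along the rail, still hooked on it (18 to 45 mm from the band's centre) (x of hook_seat in the frame of rail_mark between -0.012 and 0.012 m and z of hook_seat in the frame of rail_mark between -0.008 and 0.008 m and angle between hanger's own z axis and vertical below 0.25 rad and angle between the y axis of hanger and the y axis of stand, either way round below 0.3 rad and y of hook_seat in the frame of rail_mark between -0.045 and -0.018 m), for 0.04 s.
3. it hangs free of the fingers, centred on the tape band within 12 mm, the carriage still down (x of hook_seat in the frame of rail_mark between -0.012 and 0.012 m and z of hook_seat in the frame of rail_mark between -0.008 and 0.008 m and angle between hanger's own z axis and vertical below 0.25 rad and angle between the y axis of hanger and the y axis of stand, either way round below 0.3 rad and y of hook_seat in the frame of rail_mark between -0.012 and 0.012 m and contact force between hanger and the fingers below 0.1 N and contact force between hanger and stand above 0.3 N and value of joint lift below 0.01 m), for 0.2 s.
4. the button in the handle is squeezed in with the carriage down (value of joint squeeze_button above 0.006 m and value of joint lift below 0.01 m), for 0.1 s.
5. the telescope is pulled up past the first stop with the button squeezed (value of joint squeeze_button above 0.006 m and value of joint lift above 0.06 m), for 0.04 s.
At the end, for the whole second after the job is handed in: Fingers hold the handle, its button in over 6 of 8 mm and over 5 N on the stand; telescope lifted over 83 of 90 mm and still; hanger untouched, seated on the rail within 8 mm (12 mm sideways), along it within 0.3 rad, upright within 0.25 rad, centred on the tape band within 12 mm (value of joint lift above 0.083 m and velocity of joint lift below 0.02 m/s and value of joint squeeze_button above 0.006 m and contact force between the fingers and stand above 5 N and linear speed of hanger below 0.05 m/s and x of hook_seat in the frame of rail_mark between -0.012 and 0.012 m and z of hook_seat in the frame of rail_mark between -0.008 and 0.008 m and angle between hanger's own z axis and vertical below 0.25 rad and angle between the y axis of hanger and the y axis of stand, either way round below 0.3 rad and y of hook_seat in the frame of rail_mark between -0.012 and 0.012 m and contact force between hanger and the fingers below 0.1 N and contact force between hanger and stand above 0.3 N); the arm keeps its last pose, push and grip.
It fails at once if one of the other things on the bench is moved more than 40 mm (distance of any of wheel, cutters, tweezers, chassis, glue, blue_box, paint_pot from where it was at the start of the episode above 0.04 m).
It also fails if it takes over 54 s, if anything falls off the work surface, if the arm or the gripper's body presses on something with over 40 N, if the wrist force passes 120 N, or if a joint passes its speed limit or range.

### The arm

A 7-joint arm with a two-finger parallel gripper is mounted at the origin on the work surface. World frame = base frame: x ahead of the robot, y to its left, z up, the work surface at z = 0. Lengths are in m, angles in rad, forces in N, time in s.
With the tool pointing down it reaches from about 0.4 to 0.85 m from the base axis. Payload 10.4 kg.
Tool frame: the origin (TCP) lies between the finger pads; the fingertips stand tcp_to_tips ahead of it and the grasp point (between the pads) lies 8 mm behind it (tcp_to_tips is the distance from the TCP to the fingertips, in m); z points along the fingers, y is the line along which they close (so a half turn about z gives the same grasp; the last joint's range is limited). The gripper opens to 85 mm and grips with 20 to 120 N. Pads are 22 mm wide; open, the fingers measure 114 mm over their backs; the gripper's body (76 mm by 85 mm) begins 54 mm behind the grasp point. The pads swing forward as they close: fully open they stand 13 mm farther back than shut.
Start: joints at [1.199, 0.332, -0.065, 1.46, 0.022, 1.35, -0.088], TCP at [0.214, -0.587, 0.222] pointing down, gripper open.
Joint ranges: [-2.6, 2.6], [-0.5, 2.12], [-1.47, 1.34], [0.16, 2.42], [-1.27, 4.41], [0.06, 2.06], [-2.6, 2.6]. Speed limits (rad/s): [2.22, 2.22, 2.79, 2.79, 3.14, 3.14, 3.14].

### API

Orientations are given as a unit quaternion [x, y, z, w].
In Python, from workcell import * gives the robot as it stands.
- The arm moves only by the tool apply_moves, never from a script. Its argument "rows" is a list of rows, each an object of numbers: "x", "y", "z": the shift along the tool's x, y, z in mm; "ax", "ay", "az": the turn, a rotation vector about the tool's x, y, z in degrees; "gripper": the closure, from 0 (fully open) to 1 (shut). A call has 1 to 5 rows; each row shifts and turns the commanded pose from where the row before left it, along the tool's axes as they then stand; what a row does not reach is not made up. A row lasts 1/12 s, in which the tool goes at most 41.7 mm and 7.16 degrees, less where a joint would pass 70% of its speed; a pose out of reach is approached as far as the arm can. A call with a gripper value outside its range is refused whole. The fingers move at their own pace and stop on an object; "newtons" is the grip in N (left out, the last holds). Time passes only in rows, so rows that do not move let the fingers close. It gives the time, the measured TCP pose, the force, the opening and the grip force at its end, in the units of the state.
- get_obs(): the state, without advancing time (a new reading comes with each control period).
- camera(name): name is "scene" or "top"; returns a dict with "color" (420x560x3 uint8, red, green, blue), "fov_y" (degrees; the focal length in pixels is half the picture's height over the tangent of half this angle, whatever the lens; pixels are square), "cx", "cy" (the principal point, pixels), "rvec" (rotation vector, rad) and "tvec" (3), from world to camera coordinates, as OpenCV has them. Camera axes: x right, y down, z forward; pixel columns grow to the right and rows downward; lengths in m; the calibration is good to about 2 mm. A picture is of the moment at which its call begins. There is no depth.
- hand_in(): hands the job in; it is judged then, once.
The state is a dict: "clock": time; "joint_pos": joint angles; "joint_velocities": joint speeds; "tau": joint torques, N m; "position": TCP position; "ee_rot": TCP orientation; "ft_force": force on the tool from outside, world axes, zero at the start; "torque": the same for the moment, N m; "grip_width": opening from 0.0 (shut) to 1.0 (fully open); "grasp_force": force on a finger pad.
Only numpy, scipy, OpenCV 4.12 (cv2) and the standard library are available. Lean on these libraries where they do the work, as an engineer would, in place of code of your own. Each camera call takes 0.05 s, during which the arm holds its last target. There are 200 camera calls.

## Working session

There is one attempt and no reset: what is moved stays moved. The work goes in short steps, Python scripts to look and compute and a tool call to move; the robot and the scene stay as the last step left them, time stands still between calls to the robot, and variables do not carry over. Pictures are saved under pics/ and viewed, at most 12 in all, crops included, and the job is handed in when it is done.

Besides the shell and the picture viewer there is one more tool, called in YAML: its name, and indented under it one key for each argument. apply_moves: Moves the arm, as the interface text tells. Its arguments: {"type":"object","properties":{"rows":{"type":"array","items":{"type":"object","properties":{"x":{"type":"number"},"y":{"type":"number"},"z":{"type":"number"},"ax":{"type":"number"},"ay":{"type":"number"},"az":{"type":"number"},"gripper":{"type":"number"}}}},"newtons":{"type":"number"}},"required":["rows"]}

```bash
mkdir -p pics; ls
python3 - <<'E'
from workcell import *
import cv2,pickle
o=get_obs();print(o)
d={}
for n in("scene","top"):
    c=camera(n);d[n]=c
    cv2.imwrite(f"pics/{n}0.png",cv2.resize(c["color"][:,:,::-1],(784,588)))
    print(n,{k:v for k,v in c.items() if k!="color"})
pickle.dump(d,open("c0.pkl","wb"))
try: print(tcp_to_tips)
except Exception as e: print(e)
E
```

```text
pics
{'clock': 0.0, 'joint_pos': array([ 1.19938665,  0.33292023, -0.06472669,  1.46097948,  0.02160668,
        1.3498864 , -0.08850933]), 'joint_velocities': array([-0.00168337, -0.00163729, -0.00106487, -0.00013377,  0.00033232,
        0.00069781,  0.00106889]), 'tau': array([-1.17652944e-03, -6.25441074e+01,  4.83837223e-02, -3.91604984e+01,
        1.61390734e-02,  9.88706772e-03,  9.76275572e-06]), 'position': array([ 0.21348061, -0.58698059,  0.22126759]), 'ee_rot': array([ 9.84826313e-01,  1.73541271e-01, -1.62862344e-04, -7.30787867e-04]), 'ft_force': array([-0.61133903, -0.73313798, -0.32110406]), 'torque': array([-0.0187552 , -0.02671866, -0.05204041]), 'grasp_force': 0.0, 'grip_width': 0.9982330113691938}
scene {'fov_y': 42.6089392395386, 'cx': 286.4506693655822, 'cy': 208.98546950734263, 'rvec': array([ 1.10847088,  2.15405664, -1.17711921]), 'tvec': array([ 0.30748217, -0.09629075,  2.17324429])}
top {'fov_y': 44.133724159912, 'cx': 275.3785157605539, 'cy': 196.574123513787, 'rvec': array([ 2.12129501, -2.10515202,  0.21663297]), 'tvec': array([-0.01213883,  0.49795197,  1.43135677])}
0.011
```

View pics/scene0.png

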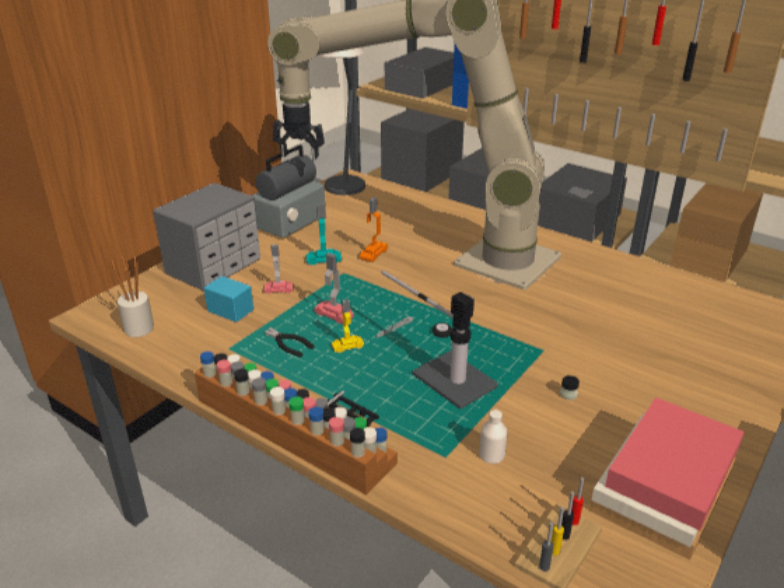

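View pics/top0.png

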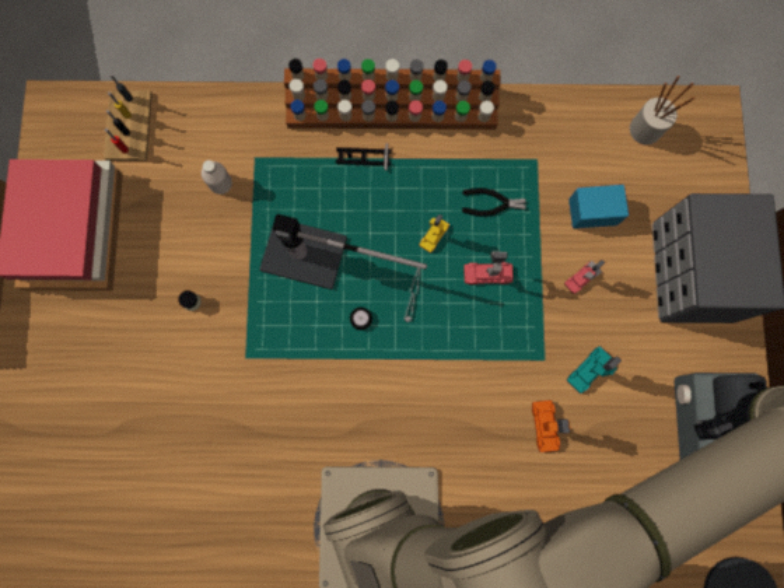

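The scene view shows the large pink hanger at (335,305), with the stand at (460,350). The top view shows the pink hanger at (490,272), the smaller pink look-alike at (584,275), the rail running from (425,266) to the tape near (350,247), and the handle at (286,230). I'll look at enlarged crops next.

Run:
```python
import cv2,pickle,numpy as np
d=pickle.load(open("c0.pkl","rb"))
t=d["top"]["color"][140:240,170:380,::-1]; s=d["scene"]["color"][170:300,215:365,::-1]
t=cv2.resize(t,None,fx=3.8,fy=3.8,interpolation=cv2.INTER_CUBIC)
s=cv2.resize(s,None,fx=4.6,fy=4.6,interpolation=cv2.INTER_CUBIC)
cv2.imwrite("pics/t1.png",t);cv2.imwrite("pics/s1.png",s);print(t.shape,s.shape)
```

```text
(380, 798, 3) (598, 690, 3)
```

View pics/t1.png

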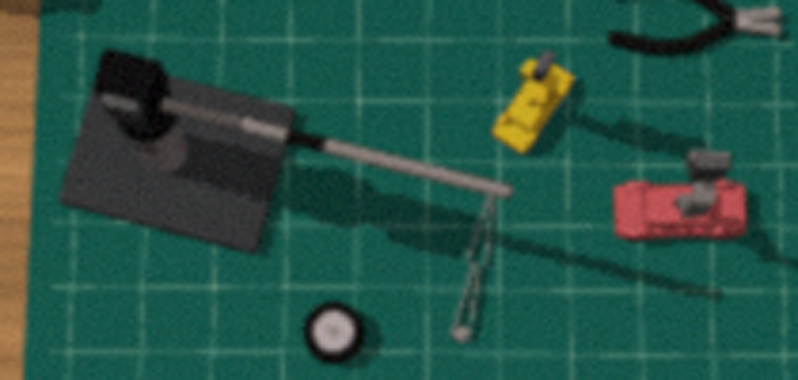

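View pics/s1.png

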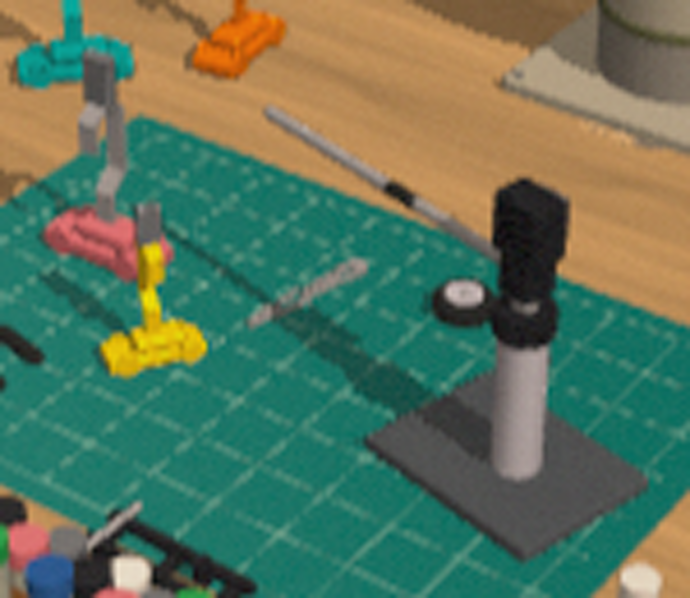

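The top crop shows the rail tip at (508,190), the band at about (307,140) and the hanger tab at (708,162). In the scene crop the tab top is at (98,55) and the nose is on the left, which is world +x, so hanger yaw is near 0. The rail tip there is at (268,113) and the band at (400,193).

```bash
cat > h.py <<'E'
import cv2,pickle,numpy as np
def K(c):
    f=210/np.tan(np.radians(c["fov_y"]/2)); return np.array([[f,0,c["cx"]],[0,f,c["cy"]],[0,0,1.]])
def ray(c,uv):
    R=cv2.Rodrigues(c["rvec"])[0]; o=-R.T@c["tvec"]
    d=np.linalg.inv(K(c))@np.array([uv[0],uv[1],1.]); return o,R.T@d
def plane(c,uv,z):
    o,d=ray(c,uv); return o+d*(z-o[2])/d[2]
def proj(c,P): return cv2.projectPoints(np.atleast_2d(np.float64(P)),c["rvec"],c["tvec"],K(c),None)[0][:,0]
def tri(c1,u1,c2,u2):
    o1,d1=ray(c1,u1);o2,d2=ray(c2,u2)
    s=np.linalg.lstsq(np.c_[d1,-d2],o2-o1,rcond=None)[0]
    a=o1+s[0]*d1;b=o2+s[1]*d2; return (a+b)/2,np.linalg.norm(a-b)
def prof(c,p,q,n=60,hw=4):
    "sub-pixel sampling of grey along p->q; rows = perpendicular offset"
    p,q=np.float32(p),np.float32(q);t=np.linspace(0,1,n)[:,None];L=p+(q-p)*t
    e=(q-p)/np.linalg.norm(q-p);nn=np.array([-e[1],e[0]])
    m=L[None]+np.arange(-hw,hw+.1,.5)[:,None,None]*nn; m=m.astype(np.float32)
    return m,cv2.remap(c["color"],m,None,cv2.INTER_LINEAR).astype(float)
E
python3 - <<'E'
from h import *
np.set_printoptions(precision=4,suppress=True)
d=pickle.load(open("c0.pkl","rb"));T,S=d["top"],d["scene"]
for c in(T,S): print("cam",ray(c,(0,0))[0])
ct=lambda u,v:(u/3.8+170-.37,v/3.8+140-.37); cs=lambda u,v:(u/4.6+215-.39,v/4.6+170-.39)
# rail line: saturation-low pixels against green mat (mask = red channel)
for nm,c,p,q in(("top",T,ct(335,149),ct(500,188)),("scene",S,cs(280,120),cs(380,181))):
    m,I=prof(c,p,q); w=I[...,0] if nm=="top" else -(I[...,0]-I[...,2])
    w=np.clip(w-np.percentile(w,40,axis=0),0,None); 
    P=(m*w[...,None]).sum(0)/w.sum(0)[:,None]
    W=np.array([plane(c,x,.17) for x in P])[:,:2]
    vx,vy,x0,y0=cv2.fitLine(W.astype(np.float32),cv2.DIST_HUBER,0,.001,.001).ravel()
    if vy>0: vx,vy=-vx,-vy
    print(nm,"rail dir",vx,vy,"yaw",np.degrees(np.arctan2(vx,-vy)),"x at y0",x0,y0)
for nm,c,p,q in(("top",T,ct(262,127),ct(540,198)),("scene",S,cs(230,90),cs(450,222))):
    m,I=prof(c,p,q,90,1); g=I.mean((0,2)); r=I[...,0].mean(0)
    k=m.shape[0]//2
    print(nm);[print(i,plane(c,m[k,i],.17)[:2],int(g[i]),int(r[i])) for i in range(0,90,2)]
# pink
hsv=cv2.cvtColor(T["color"],cv2.COLOR_RGB2HSV)
M=((hsv[...,0]>168)|(hsv[...,0]<3))&(hsv[...,1]>110)&(hsv[...,2]>90);M[:,:320]=0;M[:,385:]=0;M[:150]=0;M[240:]=0
ys,xs=np.nonzero(M);W=np.array([plane(T,x,.02)[:2] for x in zip(xs,ys)])
r=cv2.minAreaRect((W*1000).astype(np.float32));print("pink",len(xs),r,W.mean(0))
print("tab tri",tri(T,ct(709,156),S,cs(98,56)))
print("foot",[plane(T,ct(*x),.012)[:2] for x in((62,202),(258,253),(297,105))])
print("handle top",[plane(T,ct(*x),.231)[:2] for x in((108,50),(168,68),(94,95))])
E
```

```text
cam [ 0.1964 -0.0104  1.5027]
cam [1.7165 0.8363 1.0868]
top rail dir -0.24594656 -0.9692834 yaw -14.237778 x at y0 0.50965714 -0.011794511
scene rail dir -0.25211293 -0.9676978 yaw -14.602578 x at y0 0.5139559 -0.001936986
top
0 [0.5363 0.0896] 112 120
2 [0.5352 0.0852] 116 123
4 [0.5341 0.0808] 112 120
6 [0.533  0.0765] 109 116
8 [0.5319 0.0721] 60 64
10 [0.5308 0.0677] 18 18
12 [0.5296 0.0633] 18 16
14 [0.5285 0.0589] 21 18
16 [0.5274 0.0546] 21 18
18 [0.5263 0.0502] 23 22
20 [0.5252 0.0458] 68 70
22 [0.5241 0.0414] 114 120
24 [0.523  0.0371] 114 119
26 [0.5219 0.0327] 116 122
28 [0.5208 0.0283] 116 122
30 [0.5196 0.024 ] 116 120
32 [0.5185 0.0196] 117 123
34 [0.5174 0.0153] 115 120
36 [0.5163 0.0109] 114 120
38 [0.5152 0.0065] 117 124
40 [0.5141 0.0022] 116 121
42 [ 0.513  -0.0022] 115 121
44 [ 0.5119 -0.0065] 115 120
46 [ 0.5108 -0.0109] 116 122
48 [ 0.5097 -0.0152] 115 121
50 [ 0.5086 -0.0196] 119 124
52 [ 0.5075 -0.0239] 118 123
54 [ 0.5064 -0.0283] 117 122
56 [ 0.5053 -0.0326] 118 125
58 [ 0.5042 -0.037 ] 118 123
60 [ 0.503  -0.0413] 114 119
62 [ 0.5019 -0.0457] 114 119
64 [ 
[... 1289 characters left out ...]
8] 65 76
66 [0.5252 0.0477] 46 53
68 [0.5263 0.0525] 44 52
70 [0.5275 0.0574] 45 53
72 [0.5286 0.0622] 52 60
74 [0.5297 0.067 ] 83 91
76 [0.5308 0.0718] 130 143
78 [0.5319 0.0765] 134 149
80 [0.533  0.0813] 137 149
82 [0.5341 0.086 ] 139 154
84 [0.5352 0.0907] 135 151
86 [0.5363 0.0954] 130 145
88 [0.5374 0.1001] 112 124
pink 385 ((512.4141235351562, -222.19691467285156), (42.165645599365234, 99.00455474853516), 2.867658853530884) [ 0.5101 -0.219 ]
tab tri (array([ 0.516 , -0.2211,  0.1797]), np.float64(0.0016524901203298099))
foot [array([0.5155, 0.2551]), array([0.4765, 0.1023]), array([0.5946, 0.0745])]
handle top [array([0.5733, 0.1896]), array([0.5611, 0.1489]), array([0.542 , 0.1978])]
```

apply_moves:
  rows:
    - {"z": -18,"az": -7,"gripper": 0}
    - {"z": -18,"az": -7}
    - {"z": -18,"az": -7}
    - {"z": -18,"az": -7}
    - {"z": -18,"az": -7}
  newtons: 40

```text
invalid input at $.rows[0]: expected keys x, y, z, ax, ay, az, gripper
```

apply_moves:
  rows:
    - {"az": -7}
    - {"az": -7}
    - {"az": -7}
    - {"az": -7}
    - {"az": -7}

```text
invalid input at $.rows[0]: expected keys x, y, z, ax, ay, az, gripper
```

```bash
cat > go.py <<'E'
import sys,numpy as np
from workcell import *
from scipy.spatial.transform import Rotation as R
def need(p,yaw_y,o=None):
    "tool-frame mm shift and turn to TCP p with tool y at world yaw_y deg, pointing down"
    o=o or get_obs(); Q=R.from_quat(o["ee_rot"])
    a=np.radians(yaw_y); y=np.array([np.cos(a),np.sin(a),0]); z=np.array([0,0,-1.])
    G=R.from_matrix(np.c_[np.cross(y,z),y,z])
    print("t",o["clock"],"pos",o["position"].round(4),"F",o["ft_force"].round(1),"grip",round(o["grip_width"]*85,1),round(o["grasp_force"],1))
    print("shift(cur axes)",(Q.inv().apply(np.array(p)-o["position"])*1000).round(1),"shift(goal axes)",(G.inv().apply(np.array(p)-o["position"])*1000).round(1),"turn",np.degrees((Q.inv()*G).as_rotvec()).round(2))
if __name__=="__main__": need([float(v) for v in sys.argv[1:4]],float(sys.argv[4]))
E
python3 go.py .515 -.2215 .27 2.9
python3 - <<'E'
from h import *
d=pickle.load(open("c0.pkl","rb"));T=d["top"];h=cv2.cvtColor(T["color"],cv2.COLOR_RGB2HSV)
M=(h[...,0]>20)&(h[...,0]<32)&(h[...,1]>180);M[:140]=0;M[190:]=0;M[:,:295]=0;M[:,330:]=0
ys,xs=np.nonzero(M);print(len(xs),plane(T,(xs.mean(),ys.mean()),.02))
E
```

```text
t 0.1 pos [ 0.2135 -0.5871  0.2214] F [ 0.4 -0.2  0.2] grip 85.5 0.0
shift(cur axes) [ 408.3 -240.6  -48.3] shift(goal axes) [349.8 319.6 -48.6] turn [-6.000e-02 -4.000e-02 -7.292e+01]
219 [ 0.59215302 -0.10876631  0.02      ]
```

apply_moves:
  rows:
    - {"x": 0,"y": 0,"z": -18,"ax": 0,"ay": 0,"az": -7,"gripper": 0}
    - {"x": 0,"y": 0,"z": -18,"ax": 0,"ay": 0,"az": -7,"gripper": 0}
    - {"x": 0,"y": 0,"z": -18,"ax": 0,"ay": 0,"az": -7,"gripper": 0}
    - {"x": 0,"y": 0,"z": -18,"ax": 0,"ay": 0,"az": -7,"gripper": 0}
    - {"x": 0,"y": 0,"z": -18,"ax": 0,"ay": 0,"az": -7,"gripper": 0}
  newtons: 40

```text
clock: 0.52
position: [0.2135, -0.5871, 0.3126]
ee_rot: [0.886, 0.464, 0.0, -0.0]
ft_force: [0.8, 0.2, -0.8]
grip_width: 1.0
grasp_force: 0.0
```

apply_moves:
  rows:
    - {"x": 0,"y": 0,"z": 0,"ax": 0,"ay": 0,"az": -7,"gripper": 0}
    - {"x": 0,"y": 0,"z": 0,"ax": 0,"ay": 0,"az": -7,"gripper": 0}
    - {"x": 0,"y": 0,"z": 0,"ax": 0,"ay": 0,"az": -7,"gripper": 0}
    - {"x": 0,"y": 0,"z": 0,"ax": 0,"ay": 0,"az": -7,"gripper": 0}
    - {"x": 0,"y": 0,"z": 0,"ax": 0,"ay": 0,"az": -7,"gripper": 0}

```text
clock: 0.93
position: [0.2136, -0.5872, 0.3116]
ee_rot: [0.705, 0.709, 0.0, -0.0]
ft_force: [1.2, -1.2, 0.3]
grip_width: 1.001
grasp_force: 0.0
```

apply_moves:
  rows:
    - {"x": 0,"y": 0,"z": 0,"ax": 0,"ay": 0,"az": -3,"gripper": 0}
    - {"x": 25,"y": 25,"z": 0,"ax": 0,"ay": 0,"az": 0,"gripper": 0}
    - {"x": 25,"y": 25,"z": 0,"ax": 0,"ay": 0,"az": 0,"gripper": 0}
    - {"x": 25,"y": 25,"z": 0,"ax": 0,"ay": 0,"az": 0,"gripper": 0}
    - {"x": 25,"y": 25,"z": 0,"ax": 0,"ay": 0,"az": 0,"gripper": 0}

```text
clock: 1.35
position: [0.309, -0.4809, 0.3117]
ee_rot: [0.689, 0.725, 0.0, -0.0]
ft_force: [-0.5, -0.4, 0.1]
grip_width: 1.0
grasp_force: 0.0
```

```bash
python3 go.py .515 -.2215 .27 2.9
```

```text
t 1.35 pos [ 0.309  -0.4809  0.3117] F [-0.5 -0.4  0.1] grip 85.0 0.0
shift(cur axes) [248.4 219.2  41.8] shift(goal axes) [248.6 218.9  41.7] turn [-0.02 -0.03  0.06]
```

apply_moves:
  rows:
    - {"x": 25,"y": 22,"z": 0,"ax": 0,"ay": 0,"az": 0,"gripper": 0}
    - {"x": 25,"y": 22,"z": 0,"ax": 0,"ay": 0,"az": 0,"gripper": 0}
    - {"x": 25,"y": 22,"z": 0,"ax": 0,"ay": 0,"az": 0,"gripper": 0}
    - {"x": 25,"y": 22,"z": 0,"ax": 0,"ay": 0,"az": 0,"gripper": 0}
    - {"x": 25,"y": 22,"z": 0,"ax": 0,"ay": 0,"az": 0,"gripper": 0}

```text
clock: 1.77
position: [0.4122, -0.3502, 0.3119]
ee_rot: [0.688, 0.725, -0.0, -0.0]
ft_force: [0.0, -0.4, 0.5]
grip_width: 1.004
grasp_force: 0.0
```

apply_moves:
  rows:
    - {"x": 25,"y": 22,"z": 0,"ax": 0,"ay": 0,"az": 0,"gripper": 0}
    - {"x": 25,"y": 22,"z": 0,"ax": 0,"ay": 0,"az": 0,"gripper": 0}
    - {"x": 25,"y": 22,"z": 0,"ax": 0,"ay": 0,"az": 0,"gripper": 0}
    - {"x": 25,"y": 22,"z": 0,"ax": 0,"ay": 0,"az": 0,"gripper": 0}
    - {"x": 24,"y": 21,"z": 0,"ax": 0,"ay": 0,"az": 0,"gripper": 0}

```text
clock: 2.18
position: [0.5147, -0.2206, 0.3119]
ee_rot: [0.688, 0.725, -0.0, -0.0]
ft_force: [-0.3, -0.2, 0.6]
grip_width: 1.002
grasp_force: 0.0
```

apply_moves:
  rows:
    - {"x": 0,"y": 0,"z": 20,"ax": 0,"ay": 0,"az": 0,"gripper": 0}
    - {"x": 0,"y": 0,"z": 20,"ax": 0,"ay": 0,"az": 0,"gripper": 0}
    - {"x": 0,"y": 0,"z": 20,"ax": 0,"ay": 0,"az": 0,"gripper": 0}
    - {"x": 0,"y": 0,"z": 20,"ax": 0,"ay": 0,"az": 0,"gripper": 0}
    - {"x": 0,"y": 0,"z": 0,"ax": 0,"ay": 0,"az": 0,"gripper": 0}

```text
clock: 2.6
position: [0.512, -0.2217, 0.2279]
ee_rot: [0.688, 0.725, -0.001, -0.003]
ft_force: [0.4, -0.7, -0.7]
grip_width: 0.998
grasp_force: 0.0
```

```bash
python3 go.py .515 -.2215 .154 2.9
python3 - <<'E'
from workcell import *
import cv2
a=camera("scene")["color"][130:255,180:320,::-1];b=camera("top")["color"][140:260,290:430,::-1]
import numpy as np
f=lambda i:cv2.resize(i,(400,400*i.shape[0]//i.shape[1]),interpolation=cv2.INTER_CUBIC)[:340]
a,b=f(a),f(b);h=min(a.shape[0],b.shape[0]);cv2.imwrite("pics/g1.png",np.hstack([a[:h],b[:h]]))
E
```

```text
t 2.6 pos [ 0.512  -0.2217  0.2279] F [ 0.4 -0.7 -0.7] grip 84.8 0.0
shift(cur axes) [-0.2  3.4 73.9] shift(goal axes) [ 0.   3.  73.9] turn [-0.32 -0.17  0.09]
```

View pics/g1.png

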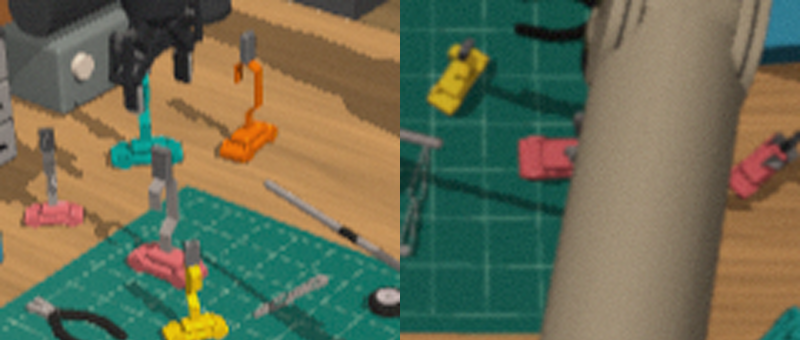

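In the left half, the fingers at (130,95) and (183,70) straddle the tab at (161,155) well. Descending now.

apply_moves:
  rows:
    - {"x": 0,"y": 3,"z": 20,"ax": 0,"ay": 0,"az": 0,"gripper": 0}
    - {"x": 0,"y": 0,"z": 20,"ax": 0,"ay": 0,"az": 0,"gripper": 0}
    - {"x": 0,"y": 0,"z": 20,"ax": 0,"ay": 0,"az": 0,"gripper": 0}
    - {"x": 0,"y": 0,"z": 12,"ax": 0,"ay": 0,"az": 0,"gripper": 0}
    - {"x": 0,"y": 0,"z": 0,"ax": 0,"ay": 0,"az": 0,"gripper": 0}

```text
clock: 3.12
position: [0.5163, -0.222, 0.1588]
ee_rot: [0.689, 0.725, -0.0, -0.001]
ft_force: [0.1, 0.3, 0.8]
grip_width: 1.002
grasp_force: 0.0
```

apply_moves:
  rows:
    - {"x": 0,"y": 0,"z": 0,"ax": 0,"ay": 0,"az": 0,"gripper": 0.5}
    - {"x": 0,"y": 0,"z": 0,"ax": 0,"ay": 0,"az": 0,"gripper": 0.7}
    - {"x": 0,"y": 0,"z": 0,"ax": 0,"ay": 0,"az": 0,"gripper": 0.8}
    - {"x": 0,"y": 0,"z": 0,"ax": 0,"ay": 0,"az": 0,"gripper": 1}
    - {"x": 0,"y": 0,"z": 0,"ax": 0,"ay": 0,"az": 0,"gripper": 1}

```text
clock: 3.53
position: [0.5174, -0.2223, 0.1609]
ee_rot: [0.688, 0.725, 0.0, 0.001]
ft_force: [-0.6, 0.3, 0.4]
grip_width: 0.3
grasp_force: 0.0
```

```bash
python3 go.py .515 -.2215 .154 2.9
```

```text
t 3.5333 pos [ 0.5174 -0.2223  0.1609] F [-0.6  0.3  0.4] grip 25.5 0.0
shift(cur axes) [ 0.9 -2.4  6.9] shift(goal axes) [ 0.9 -2.4  6.9] turn [0.06 0.04 0.08]
```

apply_moves:
  rows:
    - {"x": 1,"y": -1,"z": 6,"ax": 0,"ay": 0,"az": 0,"gripper": 1}
    - {"x": 0,"y": 0,"z": 0,"ax": 0,"ay": 0,"az": 0,"gripper": 1}
    - {"x": 0,"y": 0,"z": 0,"ax": 0,"ay": 0,"az": 0,"gripper": 1}
    - {"x": 0,"y": 0,"z": 0,"ax": 0,"ay": 0,"az": 0,"gripper": 1}
    - {"x": 0,"y": 0,"z": 0,"ax": 0,"ay": 0,"az": 0,"gripper": 1}

```text
clock: 3.95
position: [0.5164, -0.2214, 0.1549]
ee_rot: [0.689, 0.725, 0.0, 0.001]
ft_force: [-1.6, -0.4, 6.9]
grip_width: 0.132
grasp_force: 39.4
```

```bash
python3 go.py .515 -.2215 .154 2.9
```

```text
t 3.95 pos [ 0.5164 -0.2214  0.1549] F [-1.6 -0.4  6.9] grip 11.2 39.4
shift(cur axes) [-0.  -1.4  0.8] shift(goal axes) [-0.  -1.4  0.9] turn [0.08 0.06 0.06]
```

apply_moves:
  rows:
    - {"x": 0,"y": 0,"z": -18,"ax": 0,"ay": 0,"az": 0,"gripper": 1}
    - {"x": 0,"y": 0,"z": -18,"ax": 0,"ay": 0,"az": 0,"gripper": 1}
    - {"x": 0,"y": 0,"z": -18,"ax": 0,"ay": 0,"az": 0,"gripper": 1}
    - {"x": 0,"y": 0,"z": -18,"ax": 0,"ay": 0,"az": 0,"gripper": 1}
    - {"x": 0,"y": 0,"z": -18,"ax": 0,"ay": 0,"az": 0,"gripper": 1}

```text
clock: 4.37
position: [0.5156, -0.2209, 0.2444]
ee_rot: [0.688, 0.725, -0.0, -0.0]
ft_force: [-0.3, 0.1, -1.6]
grip_width: 0.132
grasp_force: 39.9
```

```bash
python3 go.py .4355 -.0226 .245 2.9
```

```text
t 4.3667 pos [ 0.5156 -0.2209  0.2444] F [-0.3  0.1 -1.6] grip 11.2 39.9
shift(cur axes) [202.3 -69.7  -0.5] shift(goal axes) [202.1 -70.   -0.6] turn [-0.04 -0.01  0.09]
```

apply_moves:
  rows:
    - {"x": 20,"y": -14,"z": 0,"ax": 0,"ay": 0,"az": 0,"gripper": 1}
    - {"x": 20,"y": -14,"z": 0,"ax": 0,"ay": 0,"az": 0,"gripper": 1}
    - {"x": 20,"y": -14,"z": 0,"ax": 0,"ay": 0,"az": 0,"gripper": 1}
    - {"x": 20,"y": -14,"z": 0,"ax": 0,"ay": 0,"az": 0,"gripper": 1}
    - {"x": 20,"y": -14,"z": 0,"ax": 0,"ay": 0,"az": 0,"gripper": 1}

```text
clock: 4.78
position: [0.4398, -0.124, 0.2434]
ee_rot: [0.688, 0.725, -0.0, -0.0]
ft_force: [0.7, 0.1, -1.3]
grip_width: 0.127
grasp_force: 39.6
```

apply_moves:
  rows:
    - {"x": 20,"y": 0,"z": 0,"ax": 0,"ay": 0,"az": 0,"gripper": 1}
    - {"x": 20,"y": 0,"z": 0,"ax": 0,"ay": 0,"az": 0,"gripper": 1}
    - {"x": 20,"y": 0,"z": 0,"ax": 0,"ay": 0,"az": 0,"gripper": 1}
    - {"x": 20,"y": 0,"z": 0,"ax": 0,"ay": 0,"az": 0,"gripper": 1}
    - {"x": 20,"y": 0,"z": 0,"ax": 0,"ay": 0,"az": 0,"gripper": 1}

```text
clock: 5.2
position: [0.4352, -0.0241, 0.2436]
ee_rot: [0.688, 0.725, -0.0, 0.0]
ft_force: [0.7, -0.1, -1.3]
grip_width: 0.129
grasp_force: 39.6
```

apply_moves:
  rows:
    - {"x": 0,"y": 0,"z": 0,"ax": 0,"ay": 0,"az": 6,"gripper": 1}
    - {"x": 0,"y": 0,"z": 0,"ax": 0,"ay": 0,"az": 6,"gripper": 1}
    - {"x": 0,"y": 0,"z": 0,"ax": 0,"ay": 0,"az": 5,"gripper": 1}
    - {"x": 0,"y": 0,"z": 0,"ax": 0,"ay": 0,"az": 0,"gripper": 1}
    - {"x": 0,"y": 0,"z": 0,"ax": 0,"ay": 0,"az": 0,"gripper": 1}

```text
clock: 5.62
position: [0.4354, -0.0251, 0.2437]
ee_rot: [0.787, 0.617, -0.0, -0.0]
ft_force: [-0.5, 0.1, -0.2]
grip_width: 0.128
grasp_force: 39.6
```

```bash
python3 go.py .5033 -.0399 .245 -14.3
python3 - <<'E'
from workcell import *
import cv2,numpy as np,pickle
d={n:camera(n) for n in("scene","top")};pickle.dump(d,open("c2.pkl","wb"))
a=d["scene"]["color"][130:270,230:370,::-1];b=d["top"]["color"][130:270,180:320,::-1]
f=lambda i:cv2.resize(i,(400,400),interpolation=cv2.INTER_CUBIC)
cv2.imwrite("pics/g2.png",np.hstack([f(a),f(b)]))
E
```

```text
t 5.6167 pos [ 0.4354 -0.0251  0.2437] F [-0.5  0.1 -0.2] grip 10.9 39.6
shift(cur axes) [ 1.9 69.5 -1.3] shift(goal axes) [ 2.4 69.5 -1.3] turn [-0.02  0.01  0.44]
```

View pics/g2.png

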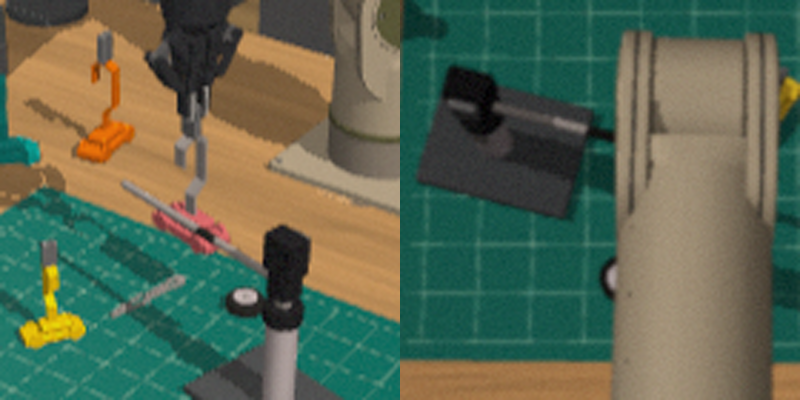

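The hanger is held behind the rail, upright, with the nose at (183,150) facing it. The top view is blocked by the arm. Moving in along +y of the tool next.

apply_moves:
  rows:
    - {"x": 2,"y": 14,"z": 0,"ax": 0,"ay": 0,"az": 0,"gripper": 1}
    - {"x": 0,"y": 14,"z": 0,"ax": 0,"ay": 0,"az": 0,"gripper": 1}
    - {"x": 0,"y": 14,"z": 0,"ax": 0,"ay": 0,"az": 0,"gripper": 1}
    - {"x": 0,"y": 14,"z": 0,"ax": 0,"ay": 0,"az": 0,"gripper": 1}
    - {"x": 0,"y": 14,"z": 0,"ax": 0,"ay": 0,"az": 0,"gripper": 1}

```text
clock: 6.13
position: [0.5047, -0.0404, 0.2439]
ee_rot: [0.788, 0.616, -0.0, -0.0]
ft_force: [-0.3, 1.1, -1.2]
grip_width: 0.126
grasp_force: 39.6
```

```bash
python3 go.py .5033 -.0399 .195 -14.3
python3 - <<'E'
from workcell import *
import cv2,numpy as np,pickle
c=camera("scene")
a=c["color"][140:250,230:380,::-1]
cv2.imwrite("pics/g3.png",cv2.resize(a,(750,550),interpolation=cv2.INTER_CUBIC))
E
```

```text
t 6.1333 pos [ 0.5047 -0.0404  0.2439] F [-0.3  1.1 -1.2] grip 10.7 39.6
shift(cur axes) [ 0.2 -1.5 48.9] shift(goal axes) [ 0.1 -1.5 48.9] turn [-0.01  0.    0.39]
```

View pics/g3.png

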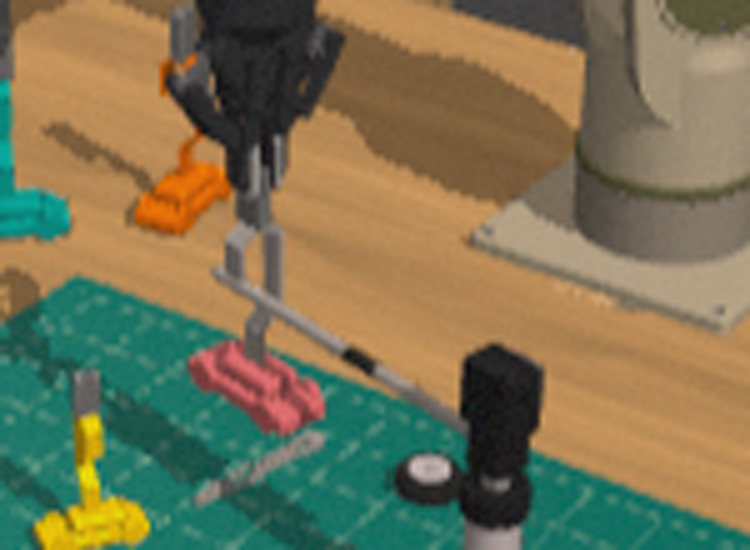

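The hook is over the rail, with the nose at (235,270) and the tip of the rail at (218,272). Lowering in stages and checking force.

apply_moves:
  rows:
    - {"x": 0,"y": -1,"z": 10,"ax": 0,"ay": 0,"az": 0,"gripper": 1}
    - {"x": 0,"y": 0,"z": 10,"ax": 0,"ay": 0,"az": 0,"gripper": 1}
    - {"x": 0,"y": 0,"z": 6,"ax": 0,"ay": 0,"az": 0,"gripper": 1}
    - {"x": 0,"y": 0,"z": 0,"ax": 0,"ay": 0,"az": 0,"gripper": 1}

```text
clock: 6.52
position: [0.5015, -0.0398, 0.2161]
ee_rot: [0.788, 0.616, -0.001, -0.001]
ft_force: [-0.7, 0.2, -1.3]
grip_width: 0.13
grasp_force: 39.6
```

apply_moves:
  rows:
    - {"x": 0,"y": 0,"z": 8,"ax": 0,"ay": 0,"az": 0,"gripper": 1}
    - {"x": 0,"y": 0,"z": 8,"ax": 0,"ay": 0,"az": 0,"gripper": 1}
    - {"x": 0,"y": 0,"z": 0,"ax": 0,"ay": 0,"az": 0,"gripper": 1}

```text
clock: 6.77
position: [0.5022, -0.0399, 0.2005]
ee_rot: [0.788, 0.616, -0.001, -0.001]
ft_force: [0.2, -0.8, -1.7]
grip_width: 0.127
grasp_force: 39.7
```

```bash
python3 go.py .5033 -.0399 .195 -14.3
python3 - <<'E'
from workcell import *
import cv2,numpy as np,pickle
c=camera("scene")
a=c["color"][140:250,230:380,::-1]
cv2.imwrite("pics/g4.png",cv2.resize(a,(750,550),interpolation=cv2.INTER_CUBIC))
E
```

```text
t 6.7667 pos [ 0.5022 -0.0399  0.2005] F [ 0.2 -0.8 -1.7] grip 10.8 39.7
shift(cur axes) [0.3 1.1 5.5] shift(goal axes) [0.3 1.1 5.5] turn [-0.1   0.03  0.29]
```

View pics/g4.png

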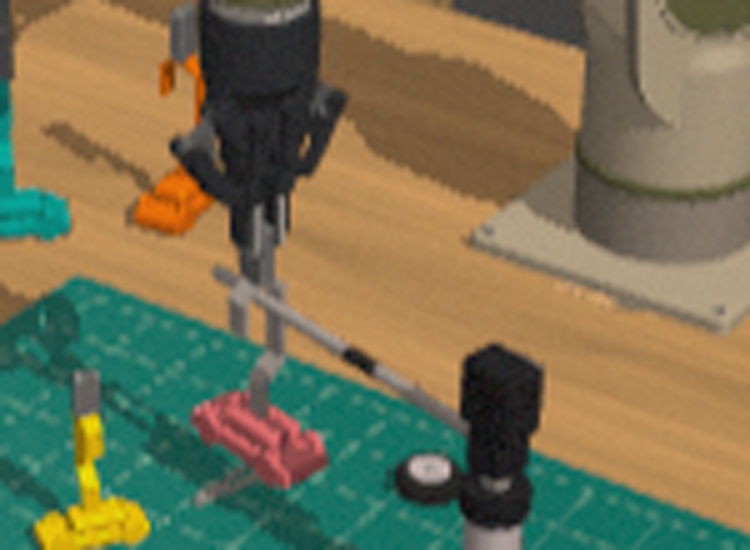

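The hook is now lowered around the rail, and the nose lump at (240,290) overlaps it. I'll confirm seating by feeling for roof contact.

apply_moves:
  rows:
    - {"x": 0,"y": 1,"z": 3,"ax": 0,"ay": 0,"az": 0,"gripper": 1}
    - {"x": 0,"y": 0,"z": 0,"ax": 0,"ay": 0,"az": 0,"gripper": 1}

```text
clock: 6.98
position: [0.5041, -0.0402, 0.1989]
ee_rot: [0.788, 0.616, -0.0, 0.0]
ft_force: [0.1, -0.2, -2.0]
grip_width: 0.128
grasp_force: 39.6
```

apply_moves:
  rows:
    - {"x": 0,"y": 0,"z": 2,"ax": 0,"ay": 0,"az": 0,"gripper": 1}
    - {"x": 0,"y": 0,"z": 0,"ax": 0,"ay": 0,"az": 0,"gripper": 1}

```text
clock: 7.15
position: [0.5041, -0.0401, 0.197]
ee_rot: [0.788, 0.616, 0.0, 0.0]
ft_force: [0.3, 0.0, -0.8]
grip_width: 0.125
grasp_force: 39.6
```

apply_moves:
  rows:
    - {"x": 0,"y": 0,"z": 1,"ax": 0,"ay": 0,"az": 0,"gripper": 1}
    - {"x": 0,"y": 0,"z": 0,"ax": 0,"ay": 0,"az": 0,"gripper": 1}

```text
clock: 7.32
position: [0.5041, -0.04, 0.1962]
ee_rot: [0.788, 0.616, 0.0, 0.0]
ft_force: [-1.1, -0.7, -1.5]
grip_width: 0.129
grasp_force: 39.7
```

apply_moves:
  rows:
    - {"x": 0,"y": 0,"z": 2,"ax": 0,"ay": 0,"az": 0,"gripper": 1}
    - {"x": 0,"y": 0,"z": 0,"ax": 0,"ay": 0,"az": 0,"gripper": 1}

```text
clock: 7.48
position: [0.5046, -0.04, 0.1957]
ee_rot: [0.788, 0.616, 0.0, 0.001]
ft_force: [-4.0, -0.2, 13.6]
grip_width: 0.126
grasp_force: 42.0
```

apply_moves:
  rows:
    - {"x": 0,"y": 0,"z": 1,"ax": 0,"ay": 0,"az": 0,"gripper": 1}
    - {"x": 0,"y": 0,"z": 0,"ax": 0,"ay": 0,"az": 0,"gripper": 1}

```text
clock: 7.65
position: [0.5049, -0.04, 0.1955]
ee_rot: [0.788, 0.616, 0.001, 0.001]
ft_force: [-6.9, 1.3, 20.0]
grip_width: 0.129
grasp_force: 43.5
```

Contact at TCP z 0.1956 means the hook is seated. I'll ease the side load and slide.

apply_moves:
  rows:
    - {"x": 0,"y": -2,"z": -2,"ax": 0,"ay": 0,"az": 0,"gripper": 1}
    - {"x": 0,"y": 0,"z": 0,"ax": 0,"ay": 0,"az": 0,"gripper": 1}
    - {"x": 8,"y": 0,"z": 0,"ax": 0,"ay": 0,"az": 0,"gripper": 1}
    - {"x": 8,"y": 0,"z": 0,"ax": 0,"ay": 0,"az": 0,"gripper": 1}
    - {"x": 0,"y": 0,"z": 0,"ax": 0,"ay": 0,"az": 0,"gripper": 1}

```text
clock: 8.07
position: [0.5062, -0.0216, 0.1949]
ee_rot: [0.787, 0.617, 0.0, -0.0]
ft_force: [-0.5, -0.4, -1.0]
grip_width: 0.134
grasp_force: 39.6
```

```bash
python3 go.py .5281 .057 .1955 -14.3
```

```text
t 8.0667 pos [ 0.5062 -0.0216  0.1949] F [-0.5 -0.4 -1. ] grip 11.4 39.6
shift(cur axes) [81.6  2.4 -0.5] shift(goal axes) [81.6  1.8 -0.6] turn [-0.01 -0.06  0.42]
```

apply_moves:
  rows:
    - {"x": 9,"y": 0,"z": 0,"ax": 0,"ay": 0,"az": 0,"gripper": 1}
    - {"x": 9,"y": 0,"z": 0,"ax": 0,"ay": 0,"az": 0,"gripper": 1}
    - {"x": 9,"y": 0,"z": 0,"ax": 0,"ay": 0,"az": 0,"gripper": 1}
    - {"x": 9,"y": 0,"z": 0,"ax": 0,"ay": 0,"az": 0,"gripper": 1}
    - {"x": 9,"y": 1,"z": 0,"ax": 0,"ay": 0,"az": 0,"gripper": 1}

```text
clock: 8.48
position: [0.518, 0.0207, 0.1951]
ee_rot: [0.788, 0.616, -0.0, -0.0]
ft_force: [-1.7, -1.8, 1.7]
grip_width: 0.127
grasp_force: 40.1
```

apply_moves:
  rows:
    - {"x": 8,"y": 0,"z": 0,"ax": 0,"ay": 0,"az": 0,"gripper": 1}
    - {"x": 8,"y": 0,"z": 0,"ax": 0,"ay": 0,"az": 0,"gripper": 1}
    - {"x": 8,"y": 0,"z": 0,"ax": 0,"ay": 0,"az": 0,"gripper": 1}
    - {"x": 8,"y": 0,"z": 0,"ax": 0,"ay": 0,"az": 0,"gripper": 1}
    - {"x": 5,"y": 1,"z": 0,"ax": 0,"ay": 0,"az": 0,"gripper": 1}

```text
clock: 8.9
position: [0.5276, 0.056, 0.1952]
ee_rot: [0.788, 0.616, -0.0, -0.0]
ft_force: [-6.1, -4.9, 6.6]
grip_width: 0.129
grasp_force: 41.0
```

```bash
python3 go.py .5281 .057 .1955 -14.3;  python3 - <<'E'
from workcell import *
import cv2,numpy as np,pickle
c=camera("scene");pickle.dump(c,open("c5.pkl","wb"))
a=c["color"][160:250,250:370,::-1]
cv2.imwrite("pics/g5.png",cv2.resize(a,(800,600),interpolation=cv2.INTER_CUBIC))
E
```

```text
t 8.9 pos [0.5276 0.056  0.1952] F [-6.1 -4.9  6.6] grip 10.9 41.0
shift(cur axes) [ 1.   0.2 -0.3] shift(goal axes) [ 1.   0.2 -0.3] turn [-0.03  0.02  0.32]
```

View pics/g5.png

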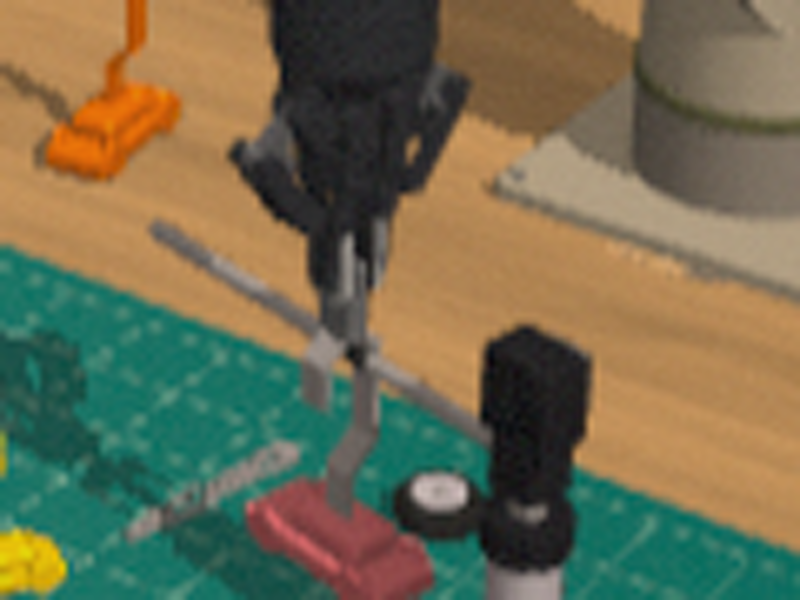

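The hook sits around the rail at the band: the nose is at (318,385), the dark tape shows at (355,352) inside the hook, and the strip is at (367,390). I'll check numerically how well it is centred along the rail.

Run:
```python
from h import *
c=pickle.load(open("c5.pkl","rb"))
a=np.radians(-14.3);ex=np.array([np.cos(a),np.sin(a),0]);ey=np.array([-np.sin(a),np.cos(a),0])
o=np.array([.5276,.056,.0405])
H=lambda x,y,z:o+x*ex+y*ey+[0,0,z]
f=lambda P:((proj(c,P)[0]-[250,160]+.43)*6.667).round(0)
print("nose bottom",f(H(.016,0,.103)),"strip mid",f(H(-.016,0,.085)),"strip base",f(H(0,0,.034)),"10mm along",f(H(-.016,.01,.085))-f(H(-.016,0,.085)))
print("band ctr",f([.5281,.057,.17]), "body ends",[f(H(0,y,.016)) for y in(-.05,.05)])
h=cv2.cvtColor(c["color"],cv2.COLOR_RGB2HSV);M=((h[...,0]>168)|(h[...,0]<3))&(h[...,1]>110);M[:225]=0;M[260:]=0;M[:,:280]=0;M[:,325:]=0
ys,xs=np.nonzero(M);print(len(xs),"body ctr px",((xs.mean()-250+.43)*6.667,(ys.mean()-160+.43)*6.667),"exp",f(H(0,0,.018)))
```

```text
nose bottom [322. 406.] strip mid [372. 413.] strip base [345. 512.] 10mm along [14.  9.]
band ctr [350. 348.] body ends [array([277., 497.]), array([413., 589.])]
275 body ctr px (np.float64(342.6413736363635), np.float64(547.6698063636364)) exp [344. 539.]
```

apply_moves:
  rows:
    - {"x": 0,"y": -1,"z": 0,"ax": 0,"ay": 0,"az": 0,"gripper": 1}
    - {"x": 0,"y": 0,"z": 0,"ax": 0,"ay": 0,"az": 0,"gripper": 1}
    - {"x": 0,"y": 0,"z": 0,"ax": 0,"ay": 0,"az": 0,"gripper": 0.75}
    - {"x": 0,"y": 0,"z": 0,"ax": 0,"ay": 0,"az": 0,"gripper": 0.6}
    - {"x": 0,"y": 0,"z": 0,"ax": 0,"ay": 0,"az": 0,"gripper": 0.5}

```text
clock: 9.37
position: [0.5269, 0.055, 0.195]
ee_rot: [0.788, 0.615, 0.0, 0.0]
ft_force: [0.0, -0.2, 0.1]
grip_width: 0.498
grasp_force: 0.0
```

apply_moves:
  rows:
    - {"x": 0,"y": 0,"z": 0,"ax": 0,"ay": 0,"az": 0,"gripper": 0.4}
    - {"x": 0,"y": 0,"z": 0,"ax": 0,"ay": 0,"az": 0,"gripper": 0.3}
    - {"x": 0,"y": 0,"z": 0,"ax": 0,"ay": 0,"az": 0,"gripper": 0.3}
    - {"x": 0,"y": 0,"z": 0,"ax": 0,"ay": 0,"az": 0,"gripper": 0.3}
    - {"x": 0,"y": 0,"z": 0,"ax": 0,"ay": 0,"az": 0,"gripper": 0.3}

```text
clock: 9.78
position: [0.5268, 0.0552, 0.1951]
ee_rot: [0.788, 0.616, -0.0, 0.0]
ft_force: [0.8, 0.8, -0.1]
grip_width: 0.702
grasp_force: 0.0
```

apply_moves:
  rows:
    - {"x": 0,"y": 0,"z": -8,"ax": 0,"ay": 0,"az": 0,"gripper": 0.3}
    - {"x": 0,"y": 0,"z": -16,"ax": 0,"ay": 0,"az": 0,"gripper": 0.3}
    - {"x": 0,"y": 0,"z": -22,"ax": 0,"ay": 0,"az": 0,"gripper": 0.2}
    - {"x": 0,"y": 0,"z": -22,"ax": 0,"ay": 0,"az": 0,"gripper": 0.1}
    - {"x": 0,"y": 0,"z": -22,"ax": 0,"ay": 0,"az": 0,"gripper": 0}

```text
clock: 10.2
position: [0.5267, 0.0554, 0.2868]
ee_rot: [0.788, 0.616, 0.0, 0.0]
ft_force: [-0.9, -0.2, -1.6]
grip_width: 0.997
grasp_force: 0.0
```

```bash
python3 go.py .5575 .1766 .285 -14.3
```

```text
t 10.2 pos [0.5267 0.0554 0.2868] F [-0.9 -0.2 -1.6] grip 84.7 0.0
shift(cur axes) [125.1   0.6   1.8] shift(goal axes) [ 1.251e+02 -1.000e-01  1.800e+00] turn [ 0.02 -0.    0.3 ]
```

Run:
```python
from h import *
d=pickle.load(open("c0.pkl","rb"));S,T=d["scene"],d["top"]
g=lambda c,P:proj(c,P)[0].round(1)
# dark mask of handle in scene and top
for n,c,(r0,r1,c0,c1) in(("scene",S,(208,228,318,345)),("top",T,(150,180,192,218))):
    M=(c["color"].max(2)<40); ys,xs=np.nonzero(M[r0:r1,c0:c1]); print(n,"dark x",np.percentile(xs,[2,50,98])+c0,"y",np.percentile(ys,[2,50,98])+r0,len(xs))
row=S["color"][255:268,315:345,:].astype(int).mean((0)); print((row[:,0]-row[:,1]).astype(int), row[:,1].astype(int))
a=np.radians(-14.3);ex=np.array([np.cos(a),np.sin(a),0]);ey=np.array([-np.sin(a),np.cos(a),0])
for A in([.5588,.1766],[.552,.173]):
    A=np.r_[A,0]; print(A,"tube",[g(S,A+[0,0,z]) for z in(.05,.1)],"handle corners scene",[g(S,A+x*.015*ex+y*.021*ey+[0,0,.231])for x in(-1,1)for y in(-1,1)],"top",[g(T,A+x*.015*ex+y*.021*ey+[0,0,.231])for x in(-1,1)for y in(-1,1)])
```

```text
scene dark x [323. 329. 336.] y [210.  219.5 227. ] 216
top dark x [196.   206.   214.54] y [154. 163. 176.] 324
[  0   0   0   0   0   0   1   6   8   9  10  11  12  13  12  13  13  11
   0 -31 -34 -41 -44 -48 -53 -55 -63 -68 -67 -73] [ 62  63  62  65  66  66  70  89 100 112 126 138 146 152 155 157 151 143
 104  90  92  93  96  98 101 101 101 106 107 111]
[0.5588 0.1766 0.    ] tube [array([327.6, 260.7]), array([328.3, 247.8])] handle corners scene [array([329.1, 207.2]), array([339.1, 213.1]), array([321.8, 210.7]), array([331.8, 216.7])] top [array([209.2, 165.8]), array([193.4, 161.8]), array([212.5, 154.8]), array([196.7, 150.8])]
[0.552 0.173 0.   ] tube [array([327.8, 259.2]), array([328.5, 246.3])] handle corners scene [array([329.3, 205.8]), array([339.3, 211.7]), array([322. , 209.3]), array([331.9, 215.3])] top [array([210.6, 168.4]), array([194.7, 164.4]), array([213.8, 157.4]), array([198. , 153.4])]
```

apply_moves:
  rows:
    - {"x": 25,"y": 0,"z": 0,"ax": 0,"ay": 0,"az": 0,"gripper": 0}
    - {"x": 25,"y": 0,"z": 0,"ax": 0,"ay": 0,"az": 0,"gripper": 0}
    - {"x": 25,"y": 0,"z": 0,"ax": 0,"ay": 0,"az": 0,"gripper": 0}
    - {"x": 25,"y": -1,"z": 0,"ax": 0,"ay": 0,"az": 0,"gripper": 0}
    - {"x": 23,"y": -1,"z": 0,"ax": 0,"ay": 0,"az": 0,"gripper": 0}

```text
clock: 10.62
position: [0.5548, 0.1765, 0.2858]
ee_rot: [0.788, 0.616, 0.0, 0.0]
ft_force: [0.1, -0.6, -0.1]
grip_width: 1.002
grasp_force: 0.0
```

```bash
python3 go.py .5555 .176 .202 -14.3;  python3 - <<'E'
from workcell import *
from h import *
c=camera("scene");pickle.dump(c,open("c6.pkl","wb"))
a=c["color"][130:265,270:370,::-1]; cv2.imwrite("pics/g6.png",cv2.resize(a,(444,600),interpolation=cv2.INTER_CUBIC))
E
```

```text
t 10.6167 pos [0.5548 0.1765 0.2858] F [ 0.1 -0.6 -0.1] grip 85.2 0.0
shift(cur axes) [-0.3  0.7 83.8] shift(goal axes) [-0.3  0.7 83.8] turn [ 0.02 -0.02  0.28]
```

View pics/g6.png

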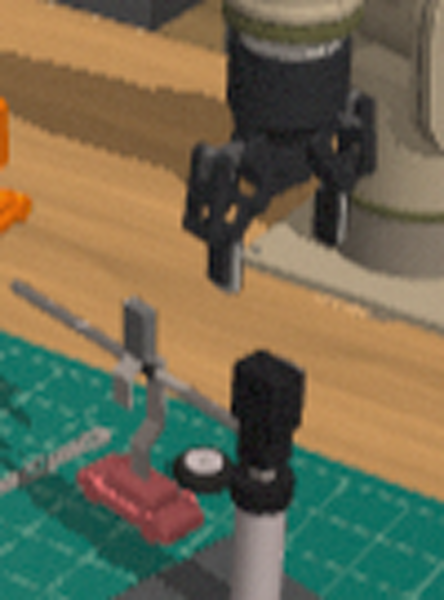

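The hanger hangs upright on the tape, with the hook at (140,365). The fingers at (222,270) and (332,225) straddle the handle at (268,375). Going down.

apply_moves:
  rows:
    - {"x": 0,"y": 1,"z": 20,"ax": 0,"ay": 0,"az": 0,"gripper": 0}
    - {"x": 0,"y": 0,"z": 15,"ax": 0,"ay": 0,"az": 0,"gripper": 0}
    - {"x": 0,"y": 0,"z": 15,"ax": 0,"ay": 0,"az": 0,"gripper": 0}
    - {"x": 0,"y": 0,"z": 5,"ax": 0,"ay": 0,"az": 0,"gripper": 0}

```text
clock: 11.0
position: [0.555, 0.1744, 0.2285]
ee_rot: [0.788, 0.616, -0.001, -0.0]
ft_force: [-0.2, -0.5, -0.5]
grip_width: 0.998
grasp_force: 0.0
```

apply_moves:
  rows:
    - {"x": 0,"y": 0,"z": 14,"ax": 0,"ay": 0,"az": 0,"gripper": 0}
    - {"x": 0,"y": 0,"z": 10,"ax": 0,"ay": 0,"az": 0,"gripper": 0}
    - {"x": 0,"y": 0,"z": 4,"ax": 0,"ay": 0,"az": 0,"gripper": 0}
    - {"x": 0,"y": 0,"z": 0,"ax": 0,"ay": 0,"az": 0,"gripper": 0}

```text
clock: 11.33
position: [0.5554, 0.1746, 0.2016]
ee_rot: [0.788, 0.615, -0.001, -0.0]
ft_force: [0.1, -0.7, -0.0]
grip_width: 1.001
grasp_force: 0.0
```

apply_moves:
  rows:
    - {"x": 0,"y": 0,"z": 0,"ax": 0,"ay": 0,"az": 0,"gripper": 0.3}
    - {"x": 0,"y": 0,"z": 0,"ax": 0,"ay": 0,"az": 0,"gripper": 0.45}
    - {"x": 0,"y": 0,"z": 0,"ax": 0,"ay": 0,"az": 0,"gripper": 0.5}
    - {"x": 0,"y": 0,"z": 0,"ax": 0,"ay": 0,"az": 0,"gripper": 0.55}
    - {"x": 0,"y": 0,"z": 0,"ax": 0,"ay": 0,"az": 0,"gripper": 0.55}

```text
clock: 11.75
position: [0.555, 0.1754, 0.2025]
ee_rot: [0.788, 0.616, -0.0, -0.0]
ft_force: [-4.8, 1.0, 3.4]
grip_width: 0.451
grasp_force: 2.4
```

apply_moves:
  rows:
    - {"x": 0,"y": -1,"z": 0,"ax": 0,"ay": 0,"az": 0,"gripper": 0.6}
    - {"x": 0,"y": 0,"z": 0,"ax": 0,"ay": 0,"az": 0,"gripper": 0.65}
    - {"x": 0,"y": 0,"z": 0,"ax": 0,"ay": 0,"az": 0,"gripper": 0.7}
    - {"x": 0,"y": 0,"z": 0,"ax": 0,"ay": 0,"az": 0,"gripper": 1}
    - {"x": 0,"y": 0,"z": 0,"ax": 0,"ay": 0,"az": 0,"gripper": 1}
  newtons: 45

```text
clock: 12.17
position: [0.5556, 0.1752, 0.2029]
ee_rot: [0.788, 0.615, 0.001, 0.0]
ft_force: [2.8, 0.4, 6.1]
grip_width: 0.344
grasp_force: 45.5
```

apply_moves:
  rows:
    - {"x": 0,"y": 0,"z": 0,"ax": 0,"ay": 0,"az": 0,"gripper": 1}
    - {"x": 0,"y": 0,"z": 0,"ax": 0,"ay": 0,"az": 0,"gripper": 1}

```text
clock: 12.33
position: [0.5556, 0.1753, 0.2029]
ee_rot: [0.788, 0.615, 0.001, 0.001]
ft_force: [3.0, 1.0, 6.1]
grip_width: 0.339
grasp_force: 45.5
```

apply_moves:
  rows:
    - {"x": 0,"y": 0,"z": -2,"ax": 0,"ay": 0,"az": 0,"gripper": 1}
    - {"x": 0,"y": 0,"z": -4,"ax": 0,"ay": 0,"az": 0,"gripper": 1}
    - {"x": 0,"y": 0,"z": -5,"ax": 0,"ay": 0,"az": 0,"gripper": 1}
    - {"x": 0,"y": 0,"z": -5,"ax": 0,"ay": 0,"az": 0,"gripper": 1}
    - {"x": 0,"y": 0,"z": -5,"ax": 0,"ay": 0,"az": 0,"gripper": 1}

```text
clock: 12.75
position: [0.5556, 0.1752, 0.2226]
ee_rot: [0.788, 0.615, 0.001, 0.0]
ft_force: [8.6, 3.3, -7.1]
grip_width: 0.342
grasp_force: 45.2
```

apply_moves:
  rows:
    - {"x": 0,"y": 0,"z": -5,"ax": 0,"ay": 0,"az": 0,"gripper": 1}
    - {"x": 0,"y": 0,"z": -5,"ax": 0,"ay": 0,"az": 0,"gripper": 1}
    - {"x": 0,"y": 0,"z": -5,"ax": 0,"ay": 0,"az": 0,"gripper": 1}
    - {"x": 0,"y": 0,"z": -5,"ax": 0,"ay": 0,"az": 0,"gripper": 1}
    - {"x": 0,"y": 0,"z": -5,"ax": 0,"ay": 0,"az": 0,"gripper": 1}

```text
clock: 13.17
position: [0.5556, 0.1752, 0.2476]
ee_rot: [0.788, 0.615, 0.001, 0.0]
ft_force: [8.3, 3.0, -7.7]
grip_width: 0.341
grasp_force: 45.2
```

apply_moves:
  rows:
    - {"x": 0,"y": 0,"z": -5,"ax": 0,"ay": 0,"az": 0,"gripper": 1}
    - {"x": 0,"y": 0,"z": -5,"ax": 0,"ay": 0,"az": 0,"gripper": 1}
    - {"x": 0,"y": 0,"z": -5,"ax": 0,"ay": 0,"az": 0,"gripper": 1}
    - {"x": 0,"y": 0,"z": -5,"ax": 0,"ay": 0,"az": 0,"gripper": 1}
    - {"x": 0,"y": 0,"z": -5,"ax": 0,"ay": 0,"az": 0,"gripper": 1}

```text
clock: 13.58
position: [0.5556, 0.1752, 0.2725]
ee_rot: [0.788, 0.615, 0.001, 0.0]
ft_force: [8.5, 3.6, -6.9]
grip_width: 0.341
grasp_force: 45.2
```

apply_moves:
  rows:
    - {"x": 0,"y": 0,"z": -5,"ax": 0,"ay": 0,"az": 0,"gripper": 1}
    - {"x": 0,"y": 0,"z": -5,"ax": 0,"ay": 0,"az": 0,"gripper": 1}
    - {"x": 0,"y": 0,"z": -4,"ax": 0,"ay": 0,"az": 0,"gripper": 1}
    - {"x": 0,"y": 0,"z": -3,"ax": 0,"ay": 0,"az": 0,"gripper": 1}
    - {"x": 0,"y": 0,"z": -2,"ax": 0,"ay": 0,"az": 0,"gripper": 1}

```text
clock: 14.0
position: [0.5556, 0.1752, 0.2915]
ee_rot: [0.788, 0.615, 0.001, 0.0]
ft_force: [8.0, 3.9, -7.1]
grip_width: 0.337
grasp_force: 45.2
```

apply_moves:
  rows:
    - {"x": 0,"y": 0,"z": -1,"ax": 0,"ay": 0,"az": 0,"gripper": 1}
    - {"x": 0,"y": 0,"z": 0,"ax": 0,"ay": 0,"az": 0,"gripper": 1}
    - {"x": 0,"y": 0,"z": 0,"ax": 0,"ay": 0,"az": 0,"gripper": 1}

```text
clock: 14.25
position: [0.5556, 0.1752, 0.2926]
ee_rot: [0.788, 0.615, 0.001, 0.0]
ft_force: [8.0, 3.6, -3.9]
grip_width: 0.34
grasp_force: 45.6
```

apply_moves:
  rows:
    - {"x": 0,"y": 0,"z": -2,"ax": 0,"ay": 0,"az": 0,"gripper": 1}
    - {"x": 0,"y": 0,"z": 0,"ax": 0,"ay": 0,"az": 0,"gripper": 1}
    - {"x": 0,"y": 0,"z": 0,"ax": 0,"ay": 0,"az": 0,"gripper": 1}

```text
clock: 14.5
position: [0.5555, 0.1752, 0.2931]
ee_rot: [0.788, 0.616, 0.0, -0.0]
ft_force: [10.5, 6.1, -14.3]
grip_width: 0.334
grasp_force: 49.4
```

Run:
```python
from workcell import *
from h import *
c=camera("scene");o=get_obs();print(o["position"],o["ft_force"])
a=c["color"][110:260,250:370,::-1]; cv2.imwrite("pics/g7.png",cv2.resize(a,(480,600),interpolation=cv2.INTER_CUBIC))
```

```text
[0.55554234 0.17515158 0.29308988] [ 11.44060201   5.50666273 -14.80807487]
```

View pics/g7.png

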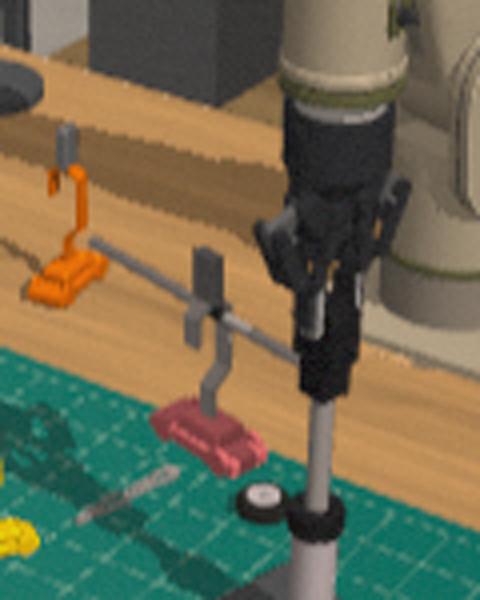

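The telescope is up against its hard stop: travel is 90 mm and pull force is rising. The hanger is upright on the tape, with the hook at (215,310), and the handle is held squeezed at (325,330). Handing in.

```bash
python3 -c "
from workcell import *
print(hand_in())"
```

```text
the job is handed in; nothing more can be done
None
```

I handed the job in at about 14.5 s, and no verdict came back. The hanger hung upright on the tape band, untouched. The handle was held squeezed (pads 28–29 mm apart) and the telescope was against its second stop after about 90 mm of travel.

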